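Tidy the opening-day refreshments table outside the laundrette

TASK

Sort what was left on the refreshments table: stand the two drinks cans upright in the wooden carrier, one in each bay, put both fruits in the wicker basket on its floor, and stand the cup upright, mouth up, on the red tray. Set each thing down gently rather than dropping it, and leave the jar and the tissue box where they are.

Things in the scene. Friction and masses are not known exactly. Their poses are not given: they have to be found in the camera images.
- can_1: closed slim drinks can of plain bare aluminium, the tallest of the loose things on the table: diameter 53 mm, height 134 mm, about 260 g. Stands upright; origin at the centre of its underside, z up along the can. The two cans are alike and may take either bay. Sizes in mm.
- can_2: closed slim drinks can of plain bare aluminium, the tallest of the loose things on the table: diameter 53 mm, height 134 mm, about 260 g. Stands upright; origin at the centre of its underside, z up along the can. The two cans are alike and may take either bay. Sizes in mm.
- fruit_1: dark purple mangosteen (round fruit) with a green four-leaved cap: diameter 52 at mid-height, 44 high without the 6 mm stalk, about 80 g, rigid. Stands on a flat underside 26 across, otherwise round; origin at its middle, 23 above its underside, z up out of the cap. The two fruits are alike. Sizes in mm.
- fruit_2: dark purple mangosteen (round fruit) with a green four-leaved cap: diameter 52 at mid-height, 44 high without the 6 mm stalk, about 80 g, rigid. Stands on a flat underside 26 across, otherwise round; origin at its middle, 23 above its underside, z up out of the cap. The two fruits are alike. Sizes in mm.
- cup: empty open steel drinking cup without handle, diameter 60 at the rim and a little narrower at the foot, height 75, wall 3, about 90 g. Stands upright, mouth up; origin at the centre of its underside, z up. Sizes in mm.
- crate: open plywood drinks carrier, fixed to the table: 164 long (its x) by 88 wide (its y) by 60 high, walls and floor 5 thick. One cross wall as high as the sides divides it into two equal bays, each 74 by 78 inside, centred 40 to either side of the origin along its x. Origin at the centre of its underside, z up. Sizes in mm.
- basket: round straight-sided wicker basket, fixed to the table: outside diameter about 170, inside diameter 154, 40 high, flat floor 5 above the table. Origin at the centre of its underside, z up. Sizes in mm.
- tray: low round red plastic serving tray, fixed to the table: diameter 166, rim 12 high, flat floor 4 above the table and about 150 across. Origin at the centre of its underside, z up. Sizes in mm.
- jar: bystander, not to be disturbed: amber glass jar with a white lid, diameter 68, height 95, loose. Origin at the centre of its underside, z up. Sizes in mm.
- tissue_box: bystander, not to be disturbed: brown cardboard tissue box 110 x 110 x 75 high, loose. Origin at the centre of its underside, z up. Sizes in mm.

How it is judged:
By the outcome, as a careful person would: the job done as asked, in the order asked, and still so for the second after the job is handed in, with the robot touching nothing.
It also fails if it takes over 120 s, if anything falls off the work surface, if the arm or the gripper's body presses on something with over 40 N, if the wrist force passes 120 N, or if a joint passes its speed limit or range.

ROBOT

A 6-joint arm with a two-finger parallel gripper is mounted at the origin on the work surface. World frame = base frame: x ahead of the robot, y to its left, z up, the work surface at z = 0. Lengths are in m, angles in rad, forces in N, time in s.
With the tool pointing down it reaches from about 0.325 to 0.775 m from the base axis. Payload 5.5 kg.
Tool frame: the origin (TCP) lies on the centre line of the jaws, within the pads' length; the fingertips stand 14 mm ahead of it and the grasp point (between the pads) lies 5 mm behind it; z points along the fingers, y is the line along which they close (so a half turn about z gives the same grasp; the last joint's range is limited). The gripper opens to 85 mm and grips with 20 to 120 N. Pads are 22 mm wide; open, the fingers measure 114 mm over their backs; the gripper's body (76 mm by 85 mm) begins 54 mm behind the grasp point. The pads swing forward as they close: fully open they stand 13 mm farther back than shut.
Start: joints at [-1.204, 0.091, 1.231, -0, 1.82, -0.057], TCP at [0.247, -0.547, 0.245] pointing down, gripper open.
Joint ranges: [-2.87, 2.87], [-0.86, 2.18], [0.17, 2.46], [-1.51, 4.65], [0.06, 2.69], [-2.65, 2.65]. Speed limits (rad/s): [2.57, 2.57, 3.01, 3.14, 3.14, 3.14].

INTERFACE

Orientations are given as a unit quaternion [x, y, z, w].
In Python, from cell import manip gives the robot as it stands.
- The arm moves only by the tool steer_hand, called by a JSON object that holds its "fn" and its "kwargs", one argument or row to a line. Schema: {"type":"object","properties":{"increments":{"type":"array","items":{"type":"number"},"minItems":7,"maxItems":84},"force":{"type":"number"},"only":{"type":"string"},"quiet":{"type":"boolean"},"lines":{"type":"string"}},"required":["increments"],"additionalProperties":false}. increments is one flat list of numbers that holds 1 to 12 rows one after another, with no inner brackets; each row has 7 numbers: a rotation vector rx, ry, rz in rad, then dx, dy, dz in cm, then the finger opening in m; each row shifts and turns the commanded pose from where the row before left it, along the tool's axes as they then stand; what a row does not reach is not made up. A row lasts 1/12 s, in which the tool goes at most 0.0417 m and 0.125 rad, less where a joint would pass 70% of its speed; a pose out of reach is approached as far as the arm can. The fingers move at their own pace and stop on an object; force is the grip in N (left out, the last holds). Time passes only in rows, so rows that do not move let the fingers close. The tool returns the time, the measured TCP pose, the force, the opening and the grip force at its end. only (a regular expression) keeps the lines of the reply that match it, lines (a string "A,B") keeps lines A to B, and quiet returns only ok. Input that does not fit is refused with a message, and nothing moves.
- manip.state(): the state, without advancing time (a new reading comes with each control period).
- manip.read_camera(name): name is "scene" or "top" or "wrist"; returns a dict with "frame" (420x560x3 uint8, red, green, blue), "fx", "fy", "cx", "cy" (pixels), "R" (3x3) and "t" (3): a world point X has camera coordinates R X + t. Camera axes: x right, y down, z forward; pixel columns grow to the right and rows downward; lengths in m; the calibration is good to about 2 mm. A picture is of the moment at which its call begins. There is no depth.
- manip.sign_off(): hands the job in; it is judged then, once.
The state is a dict: "time_s": time; "joint_pos": joint angles; "qd": joint speeds; "joint_torque": joint torques, N m; "position": TCP position; "tool_rot": TCP orientation; "ft_force": force on the tool from outside, world axes, zero at the start; "ft_torque": the same for the moment, N m; "grip_width": finger opening in m; "grip_force": force on a finger pad.
Only numpy, scipy, OpenCV 4.12 (cv2) and the standard library are available. Lean on these libraries where they do the work, as an engineer would, in place of code of your own. Each camera call takes 0.05 s, during which the arm holds its last target. There are 200 camera calls.

## Working session

There is one attempt and no reset: what is moved stays moved. The work goes in short steps, Python scripts to look and compute and a tool call to move; the robot and the scene stay as the last step left them, time stands still between calls to the robot, and variables do not carry over. Pictures are saved under pics/ and viewed, at most 14 in all, crops included, and the job is handed in when it is done.

```bash
ls; mkdir -p pics; python3 - <<'E'
from cell import manip
import cv2
for n in("scene","top"):
    c=manip.read_camera(n);cv2.imwrite(f"pics/{n}0.png",c["frame"][:,:,::-1]);print(n,c["fx"],c["fy"],c["cx"],c["cy"],c["R"],c["t"])
print(manip.state())
E
```

```text
cell.py
pics
scene 420.2629664348019 420.2629664348019 281.47913173204284 212.17311387451005 [[-0.02593059  0.99956209  0.01425568]
 [ 0.83199374  0.02948466 -0.55400097]
 [-0.5541787  -0.00250494 -0.83239396]] [ 0.00323202 -0.40017388  1.67732546]
top 433.3279166004905 433.3279166004905 289.6209935125928 213.64821312232505 [[ 1.33975403e-03 -9.99999075e-01  2.36400937e-04]
 [-9.76165802e-01 -1.35912749e-03 -2.17021840e-01]
 [ 2.17021960e-01  5.99893743e-05 -9.76166720e-01]] [0.02238073 0.5181116  1.01946794]
{'time_s': 0.1, 'joint_pos': array([-1.20371519e+00,  9.17913694e-02,  1.23174828e+00, -1.43729750e-05,
        1.81980615e+00, -5.66948171e-02]), 'qd': array([ 0.00035383, -0.00142481, -0.00133635, -0.00054868,  0.00148403,
       -0.00165981]), 'joint_torque': array([ 2.37311608e-03, -4.60215783e+01, -4.19219542e+01, -4.59844080e-05,
        1.05985245e-02, -7.62292416e-06]), 'position': array([ 0.24663949, -0.54671692,  0.24426896]), 'tool_rot': array([ 9.77635599e-01,  2.10304223e-01, -1.42375625e-04, -8.64962873e-04]), 'ft_force': array([-0.23734513, -0.46347614, -0.12625255]), 'ft_torque': array([ 0.08011323, -0.01518119,  0.01165455]), 'grip_force': 0.0, 'grip_width': 0.08524731940388754}
```

View pics/top0.png

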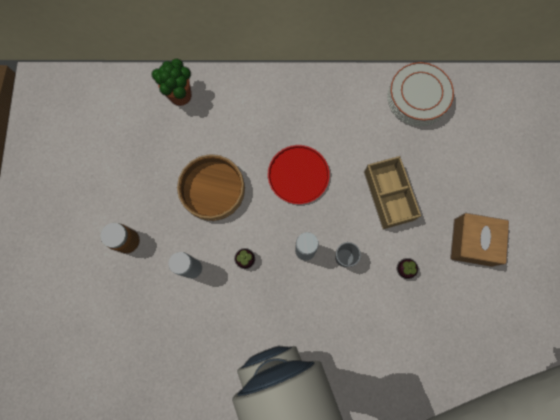

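View pics/scene0.png

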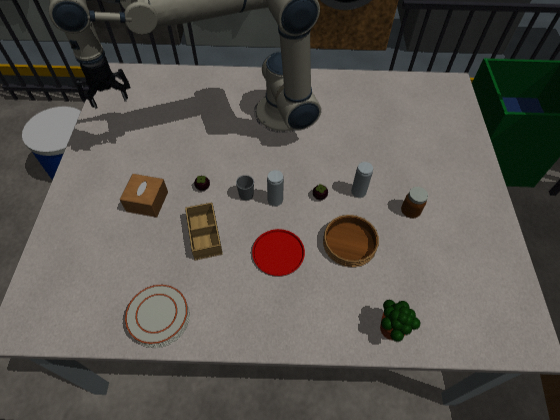

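```bash
python3 - <<'E'
import cv2
t=cv2.imread("pics/top0.png");s=cv2.imread("pics/scene0.png")
cv2.imwrite("pics/tc1.png",cv2.resize(t[140:290,160:360],None,fx=4,fy=4,interpolation=cv2.INTER_CUBIC))
cv2.imwrite("pics/tc2.png",cv2.resize(t[140:290,325:525],None,fx=4,fy=4,interpolation=cv2.INTER_CUBIC))
cv2.imwrite("pics/sc1.png",cv2.resize(s[150:280,180:440],None,fx=3,fy=3,interpolation=cv2.INTER_CUBIC))
E
```

```text
(no output)
```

View pics/tc1.png

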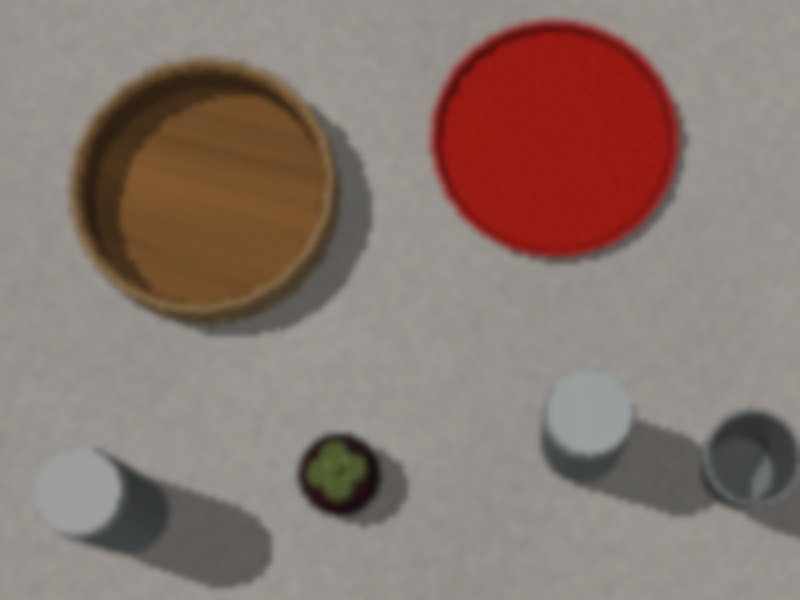

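View pics/tc2.png

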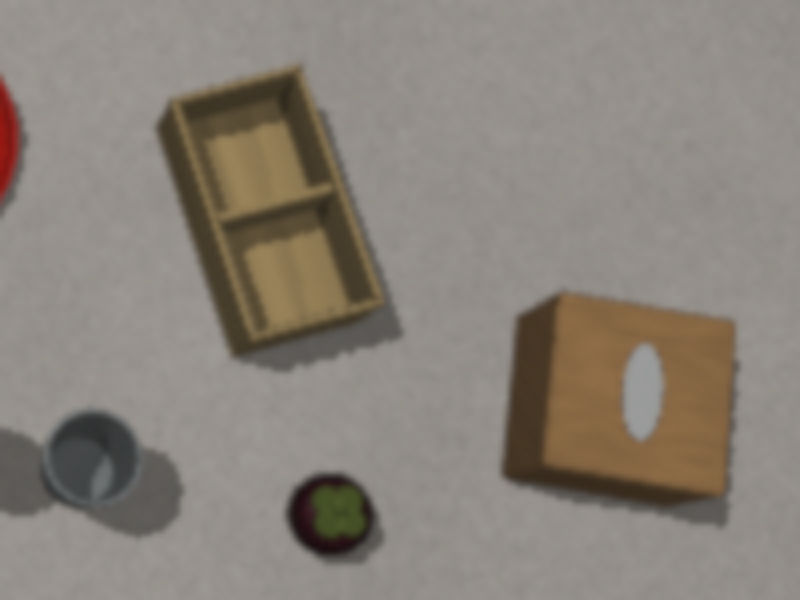

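View pics/sc1.png

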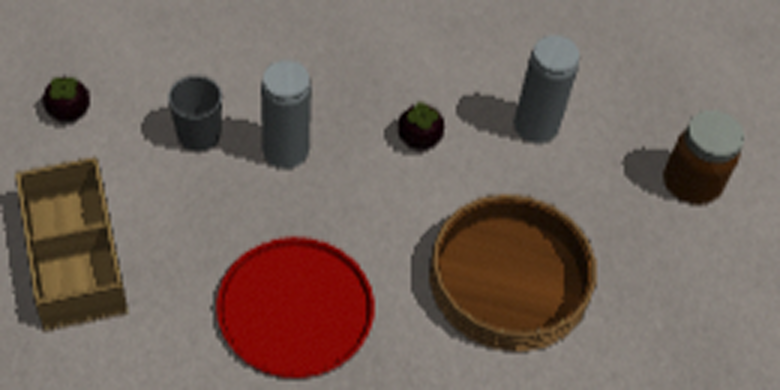

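```bash
cat > h.py <<'E'
from cell import manip
import numpy as np, cv2
from scipy.spatial.transform import Rotation as Ro
def plane(c,u,v,z):
    d=c["R"].T@np.array([(u-c["cx"])/c["fx"],(v-c["cy"])/c["fy"],1]);o=-c["R"].T@c["t"]
    return (o+d*(z-o[2])/d[2])[:2].round(4)
def togo(target,q=None):
    """tool-frame shift to a world target"""
    s=manip.state();print((Ro.from_quat(s["tool_rot"]).inv().apply(np.array(target)-s["position"])).round(4))
E
python3 - <<'E'
from h import *
t=manip.read_camera("top");s=manip.read_camera("scene")
T1={"canA":(79,492,.134),"canB":(589,412,.134),"frA":(340,474,.023),"cup":(751,458,.075),"basket":(203,188,.04),"tray":(556,139,.011)}
T2={"c1":(175,100,.06),"c2":(302,67,.06),"c3":(382,302,.06),"c4":(253,341,.06),"frB":(332,514,.023),"cup2":(91,458,.075),"tb":(645,392,.075)}
S={"canA":(554,56,.134),"canB":(287,80,.134),"frA":(421,127,.023),"frB":(67,99,.023),"cup":(196,97,.075),"basket":(514,268,.04),"tray":(295,307,.011),"jar":(715,135,.095),"c2":(122,292,.06),"c1":(38,308,.06),"c4":(20,172,.06),"c3":(96,160,.06)}
for k,(u,v,z) in T1.items():print(k,plane(t,160+u/4-.4,140+v/4-.4,z))
for k,(u,v,z) in T2.items():print(k,plane(t,325+u/4-.4,140+v/4-.4,z))
for k,(u,v,z) in S.items():print("S",k,plane(s,180+u/3-.3,150+v/3-.3,z))
st=manip.state();print(Ro.from_quat(st["tool_rot"]).as_matrix().round(3))
E
```

```text
canA [0.388  0.2705]
canB [ 0.4337 -0.0161]
frA [0.4113 0.1358]
cup [ 0.4151 -0.1151]
basket [0.5925 0.2261]
tray [ 6.348e-01 -5.000e-04]
c1 [ 0.6453 -0.1768]
c2 [ 0.6676 -0.2586]
c3 [ 0.5142 -0.2998]
c4 [ 0.4895 -0.2188]
frB [ 0.3869 -0.2714]
cup2 [ 0.4151 -0.1151]
tb [ 0.4555 -0.4503]
S canA [0.3917 0.271 ]
S canB [ 0.435  -0.0131]
S frA [0.409  0.1384]
S frB [ 0.3839 -0.2671]
S cup [ 0.4156 -0.1137]
S basket [0.6002 0.2288]
S tray [0.6381 0.0024]
S jar [0.4615 0.4434]
S c2 [ 0.6532 -0.1713]
S c1 [ 0.6741 -0.2527]
S c4 [ 0.5116 -0.2953]
S c3 [ 0.4932 -0.2163]
[[ 0.912  0.411 -0.   ]
 [ 0.411 -0.912  0.001]
 [ 0.    -0.001 -1.   ]]
```
Good. Crate corners: center = mean top: x (.6453+.6676+.5142+.4895)/4=.5792; y -.2385. Scene: x .583, y -.234. Take (.581,-.236). Long axis: c1→c4: (-.1558,-.042); angle atan2(.042,.156)=15.1°; c2→c3: (-.1534,-.0412) 15°. Length 161 vs 164 ok. x axis dir (0.966,0.26). Bay centres: (.581±.0387, -.236±.0104): bay far (.6195,-.2256), near (.5425,-.2464). 

The rows are not in the units I measure in: shifts go in cm. I convert before sending: -0.033 m is -3.3, 0.022 m is 2.2.

{"fn": "steer_hand", "kwargs": {
  "increments": [0,0,0.08,0,0,0,0.085,0,0,0.08,0,0,0,0.085,0,0,0,2.2,-3.3,0,0.085,0,0,0,2.2,-3.3,0,0.085,0,0,0,2.2,-3.3,0,0.085,0,0,0,2.2,-3.3,0,0.085,0,0,0,2.2,-3.3,0,0.085,0,0,0,2.2,-3.3,0,0.085,0,0,0,2.2,-3.3,0,0.085,0,0,0,2.2,-3.3,0,0.085,0,0,0,2.2,-3.3,0,0.085,0,0,0,2.2,-3.3,0,0.085],
  "force": 40
}}

```text
time_s: 1.2
position: [0.3731, -0.1692, 0.2453]
tool_rot: [0.991, 0.131, 0.0, 0.0]
ft_force: [0.4, 0.5, 0.2]
grip_width: 0.0854
grip_force: 0.0
```

```bash
cat >> h.py <<'E'
def info(*target):
    s=manip.state();R=Ro.from_quat(s["tool_rot"]).as_matrix()
    print(s["time_s"],"pos",s["position"].round(4),"yaw",np.arctan2(R[1,0],R[0,0]).round(4),"z",R[:,2].round(4),"w",s["grip_width"],"j",s["joint_pos"].round(2),"F",s["ft_force"].round(1))
    if target: print("go",(R.T@(np.array(target)-s["position"])).round(4))
E
python3 -c "
from h import *
info(.434,-.0145,.093)"
```

```text
1.2 pos [ 0.3731 -0.1692  0.2453] yaw 0.2633 z [ 5.e-04 -2.e-04 -1.e+00] w 0.0853542357775468 j [-0.51 -0.43  1.69  0.    1.88  0.8 ] F [0.4 0.5 0.2]
go [ 0.099  -0.1335  0.1523]
```

Scaled: 0.035 m is 3.5, -0.0345 m is -3.45.

{"fn": "steer_hand", "kwargs": {
  "increments": [0,0,0,2.5,-3.3,0,0.085,0,0,0,2.5,-3.3,0,0.085,0,0,0,2.5,-3.3,0,0.085,0,0,0,2.4,-3.45,0,0.085,0,0,0,0,0,3,0.085,0,0,0,0,0,3.5,0.085,0,0,0,0,0,3.5,0.085,0,0,0,0,0,3,0.085,0,0,0,0,0,2.2,0.085,0,0,0,0,0,0,0.085]
}}

```text
time_s: 2.03
position: [0.4306, -0.0161, 0.0875]
tool_rot: [0.991, 0.132, -0.005, -0.001]
ft_force: [-0.8, 1.0, 0.4]
grip_width: 0.0853
grip_force: 0.0
```

```bash
python3 -c "
from h import *
info(.434,-.0145,.093)
c=manip.read_camera('wrist');cv2.imwrite('pics/w1.png',c['frame'][:,:,::-1])"
```

```text
2.0333 pos [ 0.4306 -0.0161  0.0875] yaw 0.2641 z [-0.0095  0.0011 -1.    ] w 0.08526027942628611 j [-0.12 -0.35  1.91  0.    1.59  1.19] F [-0.8  1.   0.4]
go [ 0.0037 -0.0007 -0.0055]
```

View pics/w1.png

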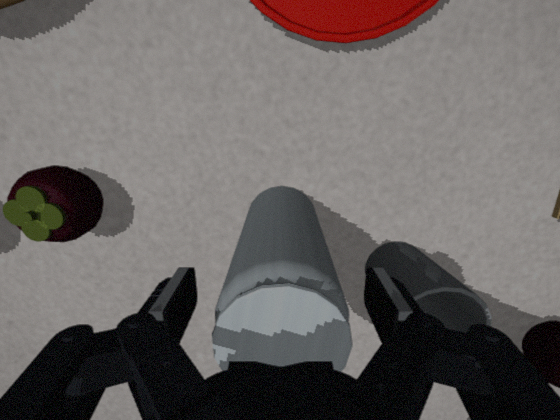

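{"fn": "steer_hand", "kwargs": {
  "increments": [0,0,0,0,0,0,0.085,0,0,0,0,0,0,0.065,0,0,0,0,0,0,0.055,0,0,0,0,0,0,0.045,0,0,0,0,0,0,0.045,0,0,0,0,0,0,0.045,0,0,0,0,0,0,0.045,0,0,0,0,0,0,0.045],
  "force": 45
}}

```text
time_s: 2.75
position: [0.4347, -0.0166, 0.0954]
tool_rot: [0.991, 0.132, 0.002, 0.0]
ft_force: [-1.0, 1.0, 5.7]
grip_width: 0.0521
grip_force: 47.2
```

```bash
python3 -c "
from h import *
info(.6195,-.2256,.25)"
```

```text
2.75 pos [ 0.4347 -0.0166  0.0954] yaw 0.2639 z [ 0.0034 -0.     -1.    ] w 0.05212275446756053 j [-0.12 -0.35  1.9   0.    1.59  1.19] F [-1.   1.   5.7]
go [ 0.1244  0.2501 -0.154 ]
```

{"fn": "steer_hand", "kwargs": {
  "increments": [0,0,0,0,0,-2,0.045,0,0,0,0,0,-3.5,0.045,0,0,0,0,0,-4,0.045,0,0,0,0,0,-4,0.045,0,0,0,0,0,-2,0.045,0,0,0,1.2,2.4,0,0.045,0,0,0,1.8,3.6,0,0.045,0,0,0,1.8,3.6,0,0.045,0,0,0,1.8,3.6,0,0.045,0,0,0,1.8,3.6,0,0.045,0,0,0,1.8,3.6,0,0.045,0,0,0,1.2,2.4,0,0.045]
}}

```text
time_s: 3.75
position: [0.6045, -0.2099, 0.2465]
tool_rot: [0.991, 0.131, -0.001, -0.0]
ft_force: [0.4, 0.3, -2.7]
grip_width: 0.0519
grip_force: 48.4
```

```bash
python3 -c "
from h import *
info(.6195,-.2256,.25)"
```

```text
3.75 pos [ 0.6045 -0.2099  0.2465] yaw 0.2622 z [-1.7e-03 -1.0e-04 -1.0e+00] w 0.051893584799554617 j [-0.39  0.2   1.11 -0.    1.83  0.92] F [ 0.4  0.3 -2.7]
go [ 0.0104  0.019  -0.0036]
```

Scaled: 0.03 m is 3, 0.019 m is 1.9.

{"fn": "steer_hand", "kwargs": {
  "increments": [0,0,0,1.04,1.9,0,0.045,0,0,0,0,0,0,0.045,0,0,0,0,0,3,0.045,0,0,0,0,0,3,0.045,0,0,0,0,0,1,0.045,0,0,0,0,0,0,0.045,0,0,0,0,0,0,0.045]
}}

```text
time_s: 4.33
position: [0.6178, -0.2222, 0.1783]
tool_rot: [0.991, 0.132, -0.001, -0.0]
ft_force: [0.9, 0.1, -2.3]
grip_width: 0.052
grip_force: 48.5
```

```bash
python3 -c "
from h import *
info(.6195,-.2256,.102)
a=manip.read_camera('top')['frame'][130:260,320:480,::-1];b=manip.read_camera('scene')['frame'][150:280,140:300,::-1]
cv2.imwrite('pics/p1.png',cv2.resize(np.hstack([a,b]),None,fx=2.5,fy=2.5,interpolation=cv2.INTER_CUBIC))"
```

```text
4.3333 pos [ 0.6178 -0.2222  0.1783] yaw 0.2641 z [-1.2e-03  5.0e-04 -1.0e+00] w 0.05196160713791368 j [-0.4   0.24  1.18  0.    1.72  0.91] F [ 0.9  0.1 -2.3]
go [0.0008 0.0038 0.0763]
```

View pics/p1.png

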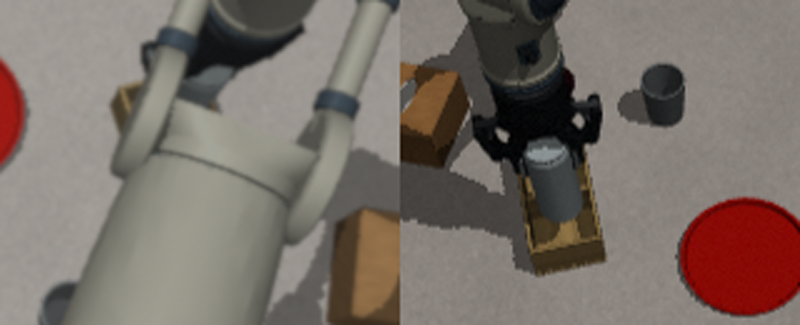

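{"fn": "steer_hand", "kwargs": {
  "increments": [0,0,0,0,0.45,0,0.045,0,0,0,0,0,2,0.045,0,0,0,0,0,2,0.045,0,0,0,0,0,1.6,0.045,0,0,0,0,0,0.8,0.045,0,0,0,0,0,0.4,0.045,0,0,0,0,0,0.2,0.045,0,0,0,0,0,0.2,0.045,0,0,0,0,0,0,0.045,0,0,0,0,0,0,0.045]
}}

```text
time_s: 5.27
position: [0.6199, -0.2272, 0.1076]
tool_rot: [0.991, 0.132, 0.001, 0.0]
ft_force: [-0.2, -0.4, -2.9]
grip_width: 0.0516
grip_force: 48.6
```

```bash
python3 -c "
from h import *
info(.619,-.2265,.1004)"
```

```text
5.2667 pos [ 0.6199 -0.2272  0.1076] yaw 0.2638 z [ 1.8e-03 -8.0e-04 -1.0e+00] w 0.05160113035785903 j [-0.4   0.27  1.28 -0.    1.59  0.9 ] F [-0.2 -0.4 -2.9]
go [-0.0007 -0.0009  0.0072]
```

Scaled: 0.003 m is 0.3, 0.002 m is 0.2.

{"fn": "steer_hand", "kwargs": {
  "increments": [0,0,0,0,0,0.3,0.045,0,0,0,0,0,0.2,0.045,0,0,0,0,0,0.1,0.045,0,0,0,0,0,0.05,0.045,0,0,0,0,0,0,0.045,0,0,0,0,0,0,0.045]
}}

```text
time_s: 5.77
position: [0.6195, -0.2269, 0.1005]
tool_rot: [0.991, 0.132, 0.0, 0.0]
ft_force: [-0.9, 1.3, 1.8]
grip_width: 0.0518
grip_force: 49.0
```

```bash
python3 -c "
from h import *
info(.619,-.2265,.1004)"
```

```text
5.7667 pos [ 0.6195 -0.2269  0.1005] yaw 0.2639 z [ 7.e-04 -2.e-04 -1.e+00] w 0.05175585237698001 j [-0.4   0.27  1.29  0.    1.58  0.9 ] F [-0.9  1.3  1.8]
go [-0.0004 -0.0006  0.0001]
```

{"fn": "steer_hand", "kwargs": {
  "increments": [0,0,0,0,0,0,0.055,0,0,0,0,0,0,0.065,0,0,0,0,0,0,0.085,0,0,0,0,0,0,0.085,0,0,0,0,0,-1,0.085,0,0,0,0,0,-3,0.085,0,0,0,0,0,-4,0.085,0,0,0,0,0,-4,0.085,0,0,0,0,0,-2.5,0.085,0,0,0,0,0,0,0.085]
}}

```text
time_s: 6.6
position: [0.6209, -0.2277, 0.2549]
tool_rot: [0.991, 0.132, 0.006, 0.004]
ft_force: [0.1, -0.1, 0.8]
grip_width: 0.0851
grip_force: 0.0
```

```bash
python3 -c "
from h import *
info(.39,.2705,.245)
c=manip.read_camera('wrist');cv2.imwrite('pics/w2.png',c['frame'][:,:,::-1])"
```

```text
6.6 pos [ 0.6209 -0.2277  0.2549] yaw 0.2639 z [ 0.0127 -0.0054 -0.9999] w 0.08509105335961797 j [-0.4   0.25  1.04 -0.    1.84  0.9 ] F [ 0.1 -0.1  0.8]
go [-0.0931 -0.5412  0.0042]
```

View pics/w2.png

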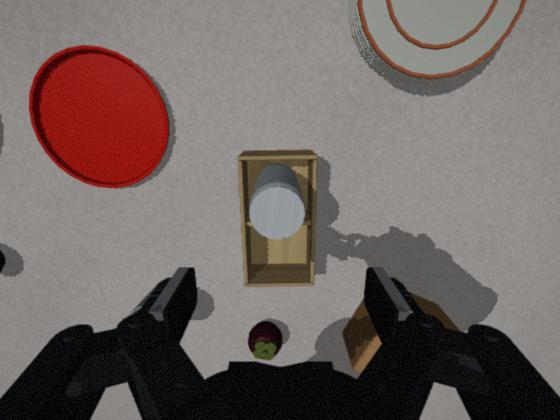

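{"fn": "steer_hand", "kwargs": {
  "increments": [0,0,0,-0.3,-2,0,0.085,0,0,0,-0.7,-4,0,0.085,0,0,0,-0.7,-4,0,0.085,0,0,0,-0.7,-4,0,0.085,0,0,0,-0.7,-4,0,0.085,0,0,0,-0.7,-4,0,0.085,0,0,0,-0.7,-4,0,0.085,0,0,0,-0.7,-4,0,0.085,0,0,0,-0.7,-4,0,0.085,0,0,0,-0.7,-4,0,0.085,0,0,0,-0.7,-4,0,0.085,0,0,0,-0.7,-4,0,0.085]
}}

```text
time_s: 7.65
position: [0.4206, 0.1975, 0.2437]
tool_rot: [0.991, 0.131, -0.001, 0.0]
ft_force: [0.9, 0.6, 0.4]
grip_width: 0.0848
grip_force: 0.0
```

```bash
python3 -c "
from h import *
info(.39,.2705,.093)"
```

```text
7.65 pos [0.4206 0.1975 0.2437] yaw 0.2635 z [-1.3e-03 -5.0e-04 -1.0e+00] w 0.08479687021919355 j [ 0.37 -0.27  1.58 -0.    1.84  1.67] F [0.9 0.6 0.4]
go [-0.0104 -0.0784  0.1507]
```

Scaled: -0.039 m is -3.9, -0.036 m is -3.6.

{"fn": "steer_hand", "kwargs": {
  "increments": [0,0,0,-0.5,-3.9,0,0.085,0,0,0,-0.55,-3.6,0,0.085,0,0,0,0,0,0,0.085,0,0,0,0,0,2.5,0.085,0,0,0,0,0,3.5,0.085,0,0,0,0,0,3.5,0.085,0,0,0,0,0,3,0.085,0,0,0,0,0,1.8,0.085,0,0,0,0,0,0.7,0.085,0,0,0,0,0,0,0.085,0,0,0,0,0,0,0.085]
}}

```text
time_s: 8.57
position: [0.3927, 0.2657, 0.0952]
tool_rot: [0.991, 0.131, 0.0, 0.0]
ft_force: [-0.7, 0.4, 0.6]
grip_width: 0.0848
grip_force: 0.0
```

```bash
python3 -c "
from h import *
info(.39,.2705,.093)
c=manip.read_camera('wrist');cv2.imwrite('pics/w3.png',c['frame'][:,:,::-1])"
```

```text
8.5667 pos [0.3927 0.2657 0.0952] yaw 0.2636 z [ 1.e-04 -0.e+00 -1.e+00] w 0.08481207052338889 j [ 0.52 -0.23  1.8  -0.    1.57  1.83] F [-0.7  0.4  0.6]
go [-0.0014 -0.0053  0.0022]
```

View pics/w3.png

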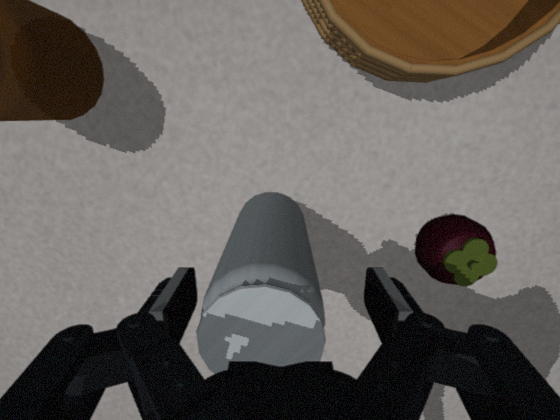

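{"fn": "steer_hand", "kwargs": {
  "increments": [0,0,0,-0.1,-0.6,0,0.085,0,0,0,0,0,0,0.085,0,0,0,0,0,0,0.065,0,0,0,0,0,0,0.055,0,0,0,0,0,0,0.045,0,0,0,0,0,0,0.045,0,0,0,0,0,0,0.045,0,0,0,0,0,0,0.045,0,0,0,0,0,0,0.045,0,0,0,0,0,0,0.045]
}}

```text
time_s: 9.45
position: [0.3903, 0.2718, 0.0956]
tool_rot: [0.991, 0.132, 0.001, -0.0]
ft_force: [-1.0, 1.3, 5.3]
grip_width: 0.0514
grip_force: 47.6
```

```bash
python3 -c "
from h import *
info(.5415,-.2475,.252)"
```

```text
9.45 pos [0.3903 0.2718 0.0956] yaw 0.2639 z [ 0.001  0.001 -1.   ] w 0.0514449038157976 j [ 0.54 -0.23  1.8   0.    1.57  1.84] F [-1.   1.3  5.3]
go [ 0.0108  0.5406 -0.1568]
```

Scaled: -0.04 m is -4, 0.04 m is 4.

{"fn": "steer_hand", "kwargs": {
  "increments": [0,0,0,0,0,-2,0.045,0,0,0,0,0,-3.5,0.045,0,0,0,0,0,-4,0.045,0,0,0,0,0,-4,0.045,0,0,0,0,0,-2.2,0.045,0,0,0,0,2,0,0.045,0,0,0,0,3,0,0.045,0,0,0,0,4,0,0.045,0,0,0,0,4,0,0.045,0,0,0,0,4,0,0.045,0,0,0,0,4,0,0.045,0,0,0,0,4,0,0.045]
}}

```text
time_s: 10.45
position: [0.4549, 0.028, 0.2504]
tool_rot: [0.991, 0.132, -0.001, 0.0]
ft_force: [1.2, -0.4, -3.0]
grip_width: 0.0524
grip_force: 48.3
```

{"fn": "steer_hand", "kwargs": {
  "increments": [0,0,0,0.1,4,0,0.045,0,0,0,0.1,4,0,0.045,0,0,0,0.1,4,0,0.045,0,0,0,0.1,4,0,0.045,0,0,0,0.1,4,0,0.045,0,0,0,0.1,3,0,0.045,0,0,0,0.1,3,0,0.045,0,0,0,0.1,1,0,0.045,0,0,0,0,0,0,0.045,0,0,0,0,0,0,0.045]
}}

```text
time_s: 11.28
position: [0.5329, -0.2284, 0.2502]
tool_rot: [0.991, 0.131, -0.001, -0.001]
ft_force: [0.0, 0.6, -2.4]
grip_width: 0.0521
grip_force: 48.6
```

```bash
python3 -c "
from h import *
info(.5415,-.2475,.1006)"
```

```text
11.2833 pos [ 0.5329 -0.2284  0.2502] yaw 0.2629 z [-0.0027  0.0018 -1.    ] w 0.052113355833143665 j [-0.46  0.04  1.28  0.    1.83  0.84] F [ 0.   0.6 -2.4]
go [0.0036 0.0211 0.1495]
```

Scaled: 0.04 m is 4, 0.03 m is 3.

{"fn": "steer_hand", "kwargs": {
  "increments": [0,0,0,0.4,2.1,0,0.045,0,0,0,0,0,0,0.045,0,0,0,0,0,3,0.045,0,0,0,0,0,4,0.045,0,0,0,0,0,3,0.045,0,0,0,0,0,2,0.045,0,0,0,0,0,1,0.045,0,0,0,0,0,0.5,0.045,0,0,0,0,0,0,0.045,0,0,0,0,0,0,0.045,0,0,0,0,0,0,0.045]
}}

```text
time_s: 12.2
position: [0.5436, -0.248, 0.1194]
tool_rot: [0.991, 0.132, 0.002, 0.001]
ft_force: [1.0, 0.0, -3.2]
grip_width: 0.0524
grip_force: 49.2
```

```bash
python3 -c "
from h import *
info(.542,-.2475,.1006)"
```

```text
12.2 pos [ 0.5436 -0.248   0.1194] yaw 0.2641 z [ 0.0035 -0.0018 -1.    ] w 0.05237662173291289 j [-0.48  0.09  1.45  0.    1.59  0.82] F [ 1.   0.  -3.2]
go [-0.0015 -0.0009  0.0188]
```

Scaled: 0.006 m is 0.6, 0.005 m is 0.5.

{"fn": "steer_hand", "kwargs": {
  "increments": [0,0,0,0,0,0.6,0.045,0,0,0,0,0,0.5,0.045,0,0,0,0,0,0.3,0.045,0,0,0,0,0,0.2,0.045,0,0,0,0,0,0.1,0.045,0,0,0,0,0,0.1,0.045,0,0,0,0,0,0,0.045,0,0,0,0,0,0,0.045]
}}

```text
time_s: 12.87
position: [0.5428, -0.2475, 0.1006]
tool_rot: [0.991, 0.132, 0.0, 0.0]
ft_force: [-3.3, 2.9, 5.5]
grip_width: 0.0518
grip_force: 50.1
```

```bash
python3 -c "
from h import *
info(.542,-.2475,.1006)"
```

```text
12.8667 pos [ 0.5428 -0.2475  0.1006] yaw 0.264 z [ 1.e-03 -1.e-04 -1.e+00] w 0.0518136101148058 j [-0.49  0.1   1.48  0.    1.56  0.82] F [-3.3  2.9  5.5]
go [-0.0008 -0.0002  0.    ]
```

{"fn": "steer_hand", "kwargs": {
  "increments": [0,0,0,0,0,0,0.055,0,0,0,0,0,0,0.065,0,0,0,0,0,0,0.085,0,0,0,0,0,0,0.085,0,0,0,0,0,-1,0.085,0,0,0,0,0,-3,0.085,0,0,0,0,0,-3,0.085,0,0,0,0,0,-3,0.085,0,0,0,-1.5,0,0,0.085,0,0,0,-3.5,0,0,0.085,0,0,0,-3,0,0,0.085,0,0,0,-1,0,0,0.085]
}}

```text
time_s: 13.87
position: [0.4533, -0.2722, 0.2001]
tool_rot: [0.991, 0.131, -0.0, 0.001]
ft_force: [-0.1, 0.2, 0.4]
grip_width: 0.0852
grip_force: 0.0
```

```bash
python3 -c "
from h import *
info(.386,-.270,.018)
c=manip.read_camera('wrist');cv2.imwrite('pics/w4.png',c['frame'][:,:,::-1])
for n in ('top','scene'):
  c=manip.read_camera(n)
"
```

```text
13.8667 pos [ 0.4533 -0.2722  0.2001] yaw 0.2621 z [ 1.0e-04 -1.6e-03 -1.0e+00] w 0.08517413423015674 j [-0.6  -0.11  1.51 -0.    1.74  0.7 ] F [-0.1  0.2  0.4]
go [-0.0644 -0.0199  0.1821]
```

View pics/w4.png

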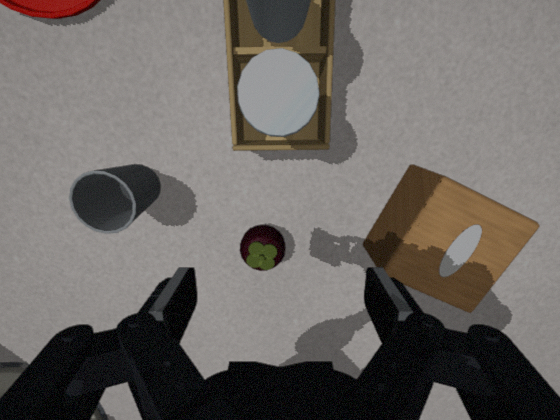

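```bash
python3 -c "
from h import *
c=manip.read_camera('wrist');print(plane(c,263,247,.023))
p=plane(c,263,247,.023)
info(.386,-.270,.019);info(p[0],p[1],.019)
"
```

```text
[ 0.39   -0.2687]
14.0667 pos [ 0.4563 -0.2712  0.1993] yaw 0.2634 z [ 1.3e-03 -2.0e-04 -1.0e+00] w 0.08506332564319881 j [-0.6  -0.1   1.5   0.    1.74  0.71] F [-0.2  1.  -0.8]
go [-0.0678 -0.0196  0.1802]
14.0667 pos [ 0.4563 -0.2712  0.1993] yaw 0.2634 z [ 1.3e-03 -2.0e-04 -1.0e+00] w 0.08506332564319881 j [-0.6  -0.1   1.5   0.    1.74  0.71] F [-0.2  1.  -0.8]
go [-0.0636 -0.0198  0.1802]
```

{"fn": "steer_hand", "kwargs": {
  "increments": [0,0,0,-3.3,-1,0,0.085,0,0,0,-3.3,-0.97,0,0.085,0,0,0,0,0,0,0.085,0,0,0,0,0,3.5,0.085,0,0,0,0,0,4,0.085,0,0,0,0,0,4,0.085,0,0,0,0,0,3,0.085,0,0,0,0,0,1.5,0.085,0,0,0,0,0,1,0.085,0,0,0,0,0,0.6,0.085,0,0,0,0,0,0,0.085,0,0,0,0,0,0,0.085]
}}

```text
time_s: 15.07
position: [0.3878, -0.2697, 0.0239]
tool_rot: [0.991, 0.132, 0.001, 0.001]
ft_force: [-0.0, 0.5, 0.2]
grip_width: 0.0847
grip_force: 0.0
```

```bash
python3 -c "
from h import *
info(.388,-.2695,.019)
c=manip.read_camera('wrist');cv2.imwrite('pics/w5.png',c['frame'][:,:,::-1])"
```

```text
15.0667 pos [ 0.3878 -0.2697  0.0239] yaw 0.2642 z [ 1.3e-03 -9.0e-04 -1.0e+00] w 0.08474401616877374 j [-0.68 -0.19  1.9   0.    1.43  0.63] F [-0.   0.5  0.2]
go [ 0.0002 -0.0002  0.0049]
```

View pics/w5.png

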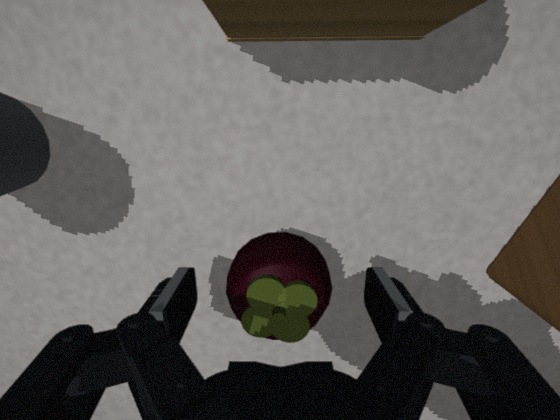

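Scaled: 0.004 m is 0.4, 0.001 m is 0.1.

{"fn": "steer_hand", "kwargs": {
  "increments": [0,0,0,0,0,0.4,0.085,0,0,0,0,0,0.1,0.085,0,0,0,0,0,0,0.07,0,0,0,0,0,0,0.058,0,0,0,0,0,0,0.045,0,0,0,0,0,0,0.045,0,0,0,0,0,0,0.045,0,0,0,0,0,0,0.045,0,0,0,0,0,0,0.045,0,0,0,0,0,0,0.045],
  "force": 30
}}

```text
time_s: 15.95
position: [0.3871, -0.2695, 0.0182]
tool_rot: [0.991, 0.132, 0.0, 0.0]
ft_force: [-0.4, -0.2, 4.2]
grip_width: 0.0507
grip_force: 31.7
```

```bash
python3 -c "
from h import *
info(.622,.234,.15)"
```

```text
15.95 pos [ 0.3871 -0.2695  0.0182] yaw 0.2638 z [ 6.e-04 -4.e-04 -1.e+00] w 0.050704458840122174 j [-0.68 -0.18  1.9   0.    1.42  0.63] F [-0.4 -0.2  4.2]
go [ 0.3581 -0.4248 -0.1319]
```

{"fn": "steer_hand", "kwargs": {
  "increments": [0,0,0,0,0,-2,0.045,0,0,0,0,0,-3.5,0.045,0,0,0,0,0,-4,0.045,0,0,0,0,0,-3.7,0.045,0,0,0,1.3,-1.5,0,0.045,0,0,0,2.5,-3,0,0.045,0,0,0,2.5,-3,0,0.045,0,0,0,2.5,-3,0,0.045,0,0,0,2.5,-3,0,0.045,0,0,0,2.5,-3,0,0.045,0,0,0,2.5,-3,0,0.045,0,0,0,2.5,-3,0,0.045]
}}

```text
time_s: 16.95
position: [0.5099, -0.0012, 0.1491]
tool_rot: [0.991, 0.132, -0.0, -0.0]
ft_force: [-0.0, -1.9, -0.1]
grip_width: 0.0504
grip_force: 31.7
```

{"fn": "steer_hand", "kwargs": {
  "increments": [0,0,0,2.5,-3,0,0.045,0,0,0,2.5,-3,0,0.045,0,0,0,2.5,-3,0,0.045,0,0,0,2.5,-3,0,0.045,0,0,0,2.5,-3,0,0.045,0,0,0,2.5,-3,0,0.045,0,0,0,1,-1.2,0,0.045,0,0,0,0,0,0,0.045,0,0,0,0,0,0,0.045]
}}

```text
time_s: 17.7
position: [0.6137, 0.2246, 0.1481]
tool_rot: [0.991, 0.132, -0.001, 0.0]
ft_force: [0.5, -0.0, -0.8]
grip_width: 0.0507
grip_force: 31.7
```

```bash
python3 -c "
from h import *
info(.622,.234,.0235)"
```

```text
17.7 pos [0.6137 0.2246 0.1481] yaw 0.2655 z [-0.0025 -0.0011 -1.    ] w 0.050729447426997976 j [ 0.3   0.24  1.24 -0.    1.67  1.6 ] F [ 0.5 -0.  -0.8]
go [ 0.0108 -0.007   0.1246]
```

Scaled: 0.035 m is 3.5, 0.03 m is 3.

{"fn": "steer_hand", "kwargs": {
  "increments": [0,0,0,1.05,-0.7,0,0.045,0,0,0,0,0,3,0.045,0,0,0,0,0,3.5,0.045,0,0,0,0,0,2.5,0.045,0,0,0,0,0,1.5,0.045,0,0,0,0,0,0.8,0.045,0,0,0,0,0,0.3,0.045,0,0,0,0,0,0,0.045,0,0,0,0,0,0,0.045,0,0,0,0,0,0,0.045]
}}

```text
time_s: 18.53
position: [0.6235, 0.2335, 0.0361]
tool_rot: [0.991, 0.131, 0.002, -0.0]
ft_force: [1.0, 0.8, -0.8]
grip_width: 0.0504
grip_force: 31.7
```

```bash
python3 -c "
from h import *
info(.622,.234,.0232)
c=manip.read_camera('wrist');cv2.imwrite('pics/w6.png',c['frame'][:,:,::-1])"
```

```text
18.5333 pos [0.6235 0.2335 0.0361] yaw 0.2635 z [ 0.0032  0.001  -1.    ] w 0.05038931672825162 j [ 0.31  0.32  1.35 -0.    1.47  1.61] F [ 1.   0.8 -0.8]
go [-0.0014 -0.0009  0.0129]
```

View pics/w6.png

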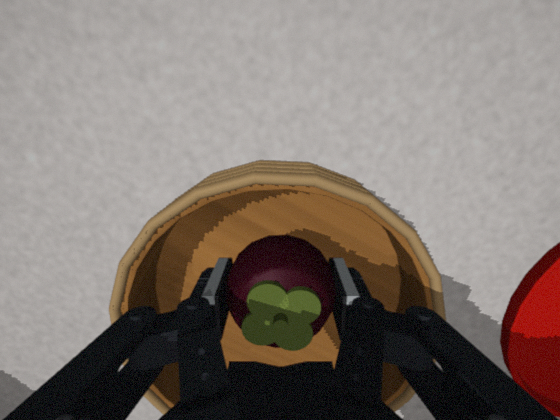

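Fruit is centred side to side in the basket, clear of the walls; lower slowly.

Scaled: 0.005 m is 0.5, 0.004 m is 0.4.

{"fn": "steer_hand", "kwargs": {
  "increments": [0,0,0,0,0,0.5,0.045,0,0,0,0,0,0.4,0.045,0,0,0,0,0,0.2,0.045,0,0,0,0,0,0.1,0.045,0,0,0,0,0,0.05,0.045,0,0,0,0,0,0,0.045,0,0,0,0,0,0,0.045]
}}

```text
time_s: 19.17
position: [0.6226, 0.2335, 0.0233]
tool_rot: [0.991, 0.132, 0.0, -0.0]
ft_force: [-4.9, -1.6, 8.6]
grip_width: 0.0506
grip_force: 32.5
```

```bash
python3 -c "
from h import *
info(.622,.234,.0232)"
```

```text
19.1667 pos [0.6226 0.2335 0.0233] yaw 0.264 z [ 1.e-03  2.e-04 -1.e+00] w 0.05060919743051217 j [ 0.31  0.33  1.36 -0.    1.46  1.61] F [-4.9 -1.6  8.6]
go [-0.0005 -0.0006  0.0001]
```

Scaled: -0.04 m is -4, -0.03 m is -3.

{"fn": "steer_hand", "kwargs": {
  "increments": [0,0,0,0,0,-0.05,0.055,0,0,0,0,0,0,0.06,0,0,0,0,0,0,0.066,0,0,0,0,0,0,0.066,0,0,0,0,0,-1,0.066,0,0,0,0,0,-3,0.066,0,0,0,0,0,-4,0.066,0,0,0,0,0,-4,0.066,0,0,0,-3,1,-2,0.075,0,0,0,-4,1,0,0.085,0,0,0,-4,1,0,0.085,0,0,0,-1,0,0,0.085]
}}

```text
time_s: 20.17
position: [0.5103, 0.1709, 0.1617]
tool_rot: [0.991, 0.131, -0.001, 0.001]
ft_force: [0.8, -0.5, -0.7]
grip_width: 0.0852
grip_force: 0.0
```

```bash
python3 -c "
from h import *
info(.41,.137,.019)
c=manip.read_camera('wrist');cv2.imwrite('pics/w7.png',c['frame'][:,:,::-1]);np.save('w7.npy',c,allow_pickle=True)"
```

```text
20.1667 pos [0.5103 0.1709 0.1617] yaw 0.2629 z [-0.0027 -0.0015 -1.    ] w 0.08517955773493219 j [ 0.26 -0.07  1.54 -0.    1.67  1.57] F [ 0.8 -0.5 -0.7]
go [-0.1052  0.0065  0.143 ]
```

View pics/w7.png

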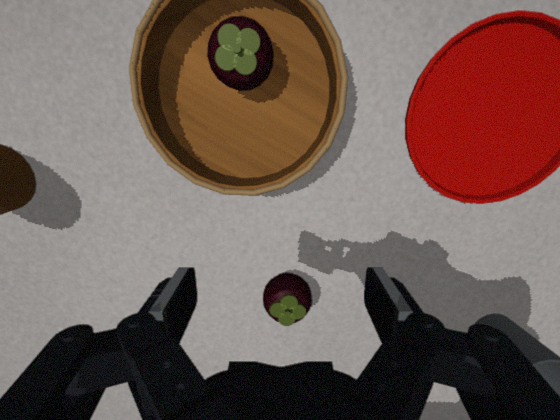

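```bash
python3 -c "
from h import *
c=np.load('w7.npy',allow_pickle=True).item();print(plane(c,287,297,.023))
# basket rim outer edges in row ~90
print(plane(c,131,85,.04),plane(c,346,85,.04))
info(.411,.1365,.019)
"
```

```text
[0.4116 0.1371]
[0.578  0.3105] [0.6218 0.1476]
20.2167 pos [0.5109 0.1716 0.1624] yaw 0.263 z [-1.1e-03 -5.0e-04 -1.0e+00] w 0.08463992128325636 j [ 0.26 -0.07  1.54 -0.    1.67  1.57] F [1.6 1.  1.4]
go [-0.1055  0.0079  0.1436]
```

{"fn": "steer_hand", "kwargs": {
  "increments": [0,0,0,-3.5,0.3,0,0.085,0,0,0,-4,0.3,0,0.085,0,0,0,-3,0.15,0,0.085,0,0,0,0,0,0,0.085,0,0,0,0,0,3.5,0.085,0,0,0,0,0,4,0.085,0,0,0,0,0,3.3,0.085,0,0,0,0,0,2,0.085,0,0,0,0,0,0.8,0.085,0,0,0,0,0,0.4,0.085,0,0,0,0,0,0,0.085,0,0,0,0,0,0,0.085]
}}

```text
time_s: 21.22
position: [0.4164, 0.139, 0.0237]
tool_rot: [0.991, 0.132, 0.001, -0.0]
ft_force: [-0.0, 0.8, -0.1]
grip_width: 0.0853
grip_force: 0.0
```

```bash
python3 -c "
from h import *
info(.4115,.137,.019)"
```

```text
21.2167 pos [0.4164 0.139  0.0237] yaw 0.2639 z [ 2.7e-03  7.0e-04 -1.0e+00] w 0.08527177365104932 j [ 0.24 -0.29  1.98  0.    1.45  1.55] F [-0.   0.8 -0.1]
go [-0.0052  0.0006  0.0047]
```

Scaled: -0.004 m is -0.4, 0.003 m is 0.3.

{"fn": "steer_hand", "kwargs": {
  "increments": [0,0,0,-0.4,0.06,0.3,0.085,0,0,0,0,0,0.1,0.085,0,0,0,0,0,0,0.07,0,0,0,0,0,0,0.058,0,0,0,0,0,0,0.045,0,0,0,0,0,0,0.045,0,0,0,0,0,0,0.045,0,0,0,0,0,0,0.045,0,0,0,0,0,0,0.045,0,0,0,0,0,0,0.045],
  "force": 30
}}

```text
time_s: 22.05
position: [0.4118, 0.137, 0.0184]
tool_rot: [0.991, 0.132, 0.001, -0.0]
ft_force: [-0.7, -0.6, 5.2]
grip_width: 0.0505
grip_force: 31.7
```

```bash
python3 -c "
from h import *
info(.564,.219,.12)"
```

```text
22.05 pos [0.4118 0.137  0.0184] yaw 0.2638 z [ 1.1e-03  2.0e-04 -1.0e+00] w 0.05047456881463346 j [ 0.24 -0.3   2.   -0.    1.44  1.55] F [-0.7 -0.6  5.2]
go [ 0.1685 -0.0394 -0.1014]
```

{"fn": "steer_hand", "kwargs": {
  "increments": [0,0,0,0,0,-2,0.045,0,0,0,0,0,-3.5,0.045,0,0,0,0,0,-3.5,0.045,0,0,0,0,0,-1,0.045,0,0,0,2,-0.5,0,0.045,0,0,0,3.8,-0.9,0,0.045,0,0,0,3.8,-0.9,0,0.045,0,0,0,3.8,-0.9,0,0.045,0,0,0,2.5,-0.5,0,0.045,0,0,0,0.9,-0.2,0,0.045,0,0,0,0,0,0,0.045,0,0,0,0,0,0,0.045]
}}

```text
time_s: 23.05
position: [0.5628, 0.2183, 0.1161]
tool_rot: [0.991, 0.132, -0.001, 0.0]
ft_force: [-0.5, -0.1, -0.4]
grip_width: 0.0505
grip_force: 31.7
```

```bash
python3 -c "
from h import *
info(.564,.2185,.0234)"
```

```text
23.05 pos [0.5628 0.2183 0.1161] yaw 0.264 z [-2.8e-03 -9.0e-04 -1.0e+00] w 0.050526614235592085 j [ 0.31  0.12  1.43 -0.    1.6   1.62] F [-0.5 -0.1 -0.4]
go [0.0015 0.0001 0.0927]
```

Scaled: 0.03 m is 3, 0.02 m is 2.

{"fn": "steer_hand", "kwargs": {
  "increments": [0,0,0,0.1,0,2,0.045,0,0,0,0,0,3,0.045,0,0,0,0,0,1.5,0.045,0,0,0,0,0,1,0.045,0,0,0,0,0,0.5,0.045,0,0,0,0,0,0.3,0.045,0,0,0,0,0,0.2,0.045,0,0,0,0,0,0.1,0.045,0,0,0,0,0,0,0.045,0,0,0,0,0,0,0.045]
}}

```text
time_s: 23.88
position: [0.5648, 0.2188, 0.0328]
tool_rot: [0.991, 0.132, 0.001, -0.0]
ft_force: [-0.6, 0.7, -0.9]
grip_width: 0.0505
grip_force: 31.7
```

```bash
python3 -c "
from h import *
info(.564,.2185,.0234)"
```

```text
23.8833 pos [0.5648 0.2188 0.0328] yaw 0.2638 z [ 1.5e-03  5.0e-04 -1.0e+00] w 0.05052754020436301 j [0.31 0.17 1.53 0.   1.45 1.62] F [-0.6  0.7 -0.9]
go [-0.0009  0.0001  0.0094]
```

Scaled: 0.004 m is 0.4, 0.003 m is 0.3.

{"fn": "steer_hand", "kwargs": {
  "increments": [0,0,0,0,0,0.4,0.045,0,0,0,0,0,0.3,0.045,0,0,0,0,0,0.1,0.045,0,0,0,0,0,0.07,0.045,0,0,0,0,0,0.03,0.045,0,0,0,0,0,0,0.045,0,0,0,0,0,0,0.045]
}}

```text
time_s: 24.47
position: [0.5643, 0.2187, 0.0235]
tool_rot: [0.991, 0.132, 0.0, -0.0]
ft_force: [-3.1, -0.8, 5.7]
grip_width: 0.0508
grip_force: 32.1
```

```bash
python3 -c "
from h import *
info(.564,.2185,.0234)"
```

```text
24.4667 pos [0.5643 0.2187 0.0235] yaw 0.2638 z [ 2.e-04  0.e+00 -1.e+00] w 0.05083970625473985 j [ 0.31  0.17  1.54 -0.    1.43  1.62] F [-3.1 -0.8  5.7]
go [-0.0004  0.0001  0.0001]
```

Scaled: -0.04 m is -4, 0.031 m is 3.1.

{"fn": "steer_hand", "kwargs": {
  "increments": [0,0,0,0,0,-0.03,0.055,0,0,0,0,0,0,0.06,0,0,0,0,0,0,0.066,0,0,0,0,0,0,0.066,0,0,0,0,0,-1,0.066,0,0,0,0,0,-3,0.066,0,0,0,0,0,-4,0.066,0,0,0,0,0,-4,0.066,0,0,0,0,0,-2,0.085,0,0,0,-1.3,1.5,0,0.085,0,0,0,-2.5,3.1,0,0.085,0,0,0,-2.5,3.1,0,0.085]
}}

```text
time_s: 25.47
position: [0.5233, 0.1277, 0.1643]
tool_rot: [0.991, 0.133, 0.001, 0.0]
ft_force: [0.6, -0.7, -0.8]
grip_width: 0.0853
grip_force: 0.0
```

{"fn": "steer_hand", "kwargs": {
  "increments": [0,0,0,-2.5,3.1,0,0.085,0,0,0,-2.5,3.1,0,0.085,0,0,0,-2.5,3.1,0,0.085,0,0,0,-2.5,3.1,0,0.085,0,0,0,-2.5,3.1,0,0.085,0,0,0,-2.5,3.1,0,0.085,0,0,0,-1.5,1.8,0,0.085,0,0,0,0,0,0,0.085,0,0,0,0,0,0,0.085]
}}

```text
time_s: 26.22
position: [0.4172, -0.113, 0.164]
tool_rot: [0.992, 0.13, 0.001, 0.0]
ft_force: [0.2, 0.4, -0.0]
grip_width: 0.0847
grip_force: 0.0
```

```bash
python3 -c "
from h import *
info(.4152,-.1148,.050)"
```

```text
26.2167 pos [ 0.4172 -0.113   0.164 ] yaw 0.2608 z [ 1.4e-03 -2.0e-04 -1.0e+00] w 0.0847068633600856 j [-0.34 -0.37  1.8   0.    1.72  0.97] F [ 0.2  0.4 -0. ]
go [-0.0026  0.0012  0.114 ]
```

Scaled: 0.035 m is 3.5, 0.03 m is 3.

{"fn": "steer_hand", "kwargs": {
  "increments": [0,0,0,-0.25,0.12,0,0.085,0,0,0,0,0,0,0.085,0,0,0,0,0,2.5,0.085,0,0,0,0,0,3.5,0.085,0,0,0,0,0,3,0.085,0,0,0,0,0,1.7,0.085,0,0,0,0,0,0.7,0.085,0,0,0,0,0,0,0.085,0,0,0,0,0,0,0.085]
}}

```text
time_s: 26.97
position: [0.416, -0.1135, 0.05]
tool_rot: [0.991, 0.132, 0.0, 0.0]
ft_force: [0.1, 0.6, 0.7]
grip_width: 0.0848
grip_force: 0.0
```

```bash
python3 -c "
from h import *
info(.4152,-.1148,.047)
c=manip.read_camera('wrist');cv2.imwrite('pics/w8.png',c['frame'][:,:,::-1])
g=cv2.cvtColor(c['frame'],cv2.COLOR_RGB2GRAY);print(g[300,180:400:4])"
```

```text
26.9667 pos [ 0.416  -0.1135  0.05  ] yaw 0.265 z [ 7.e-04 -2.e-04 -1.e+00] w 0.08483456044588289 j [-0.35 -0.33  1.97  0.    1.51  0.96] F [0.1 0.6 0.7]
go [-0.0011  0.0011  0.003 ]
[  7   1  20   8  37 139 143 150 146 146 111  98  44  36  45  42  39  36
  45  37  48  48  42  41  43  44  48  44  63  39  42  41  39  40  42  38
  42  31  38  36  34  39  40  68  89  90  25  10   2  13   5  11   4  42
  54]
```

Scaled: 0.003 m is 0.3, 0.0025 m is 0.25.

{"fn": "steer_hand", "kwargs": {
  "increments": [0,0,0,-0.1,0.25,0.3,0.085,0,0,0,0,0,0,0.085,0,0,0,0,0,0,0.07,0,0,0,0,0,0,0.06,0,0,0,0,0,0,0.05,0,0,0,0,0,0,0.05,0,0,0,0,0,0,0.05,0,0,0,0,0,0,0.05,0,0,0,0,0,0,0.05],
  "force": 30
}}

```text
time_s: 27.77
position: [0.4155, -0.1167, 0.0471]
tool_rot: [0.991, 0.132, 0.001, 0.0]
ft_force: [-0.9, 0.7, 6.6]
grip_width: 0.0593
grip_force: 32.0
```

```bash
python3 -c "
from h import *
info(.636,.000,.15)"
```

```text
27.7667 pos [ 0.4155 -0.1167  0.0471] yaw 0.2638 z [ 1.4e-03 -4.0e-04 -1.0e+00] w 0.05928799717630433 j [-0.35 -0.33  1.97  0.    1.5   0.95] F [-0.9  0.7  6.6]
go [ 0.2434 -0.0551 -0.1027]
```

The rows are not in the units I measure in: shifts go in cm. I convert before sending: 0.036 m is 3.6, -0.03 m is -3.

{"fn": "steer_hand", "kwargs": {
  "increments": [0,0,0,0,0,-1.5,0.05,0,0,0,0,0,-3,0.05,0,0,0,0,0,-3,0.05,0,0,0,0,0,-1.5,0.05,0,0,0,2,-0.5,0,0.05,0,0,0,3.6,-0.8,0,0.05,0,0,0,3.6,-0.8,0,0.05,0,0,0,3.6,-0.8,0,0.05,0,0,0,3.6,-0.8,0,0.05,0,0,0,3.6,-0.8,0,0.05,0,0,0,3,-0.7,0,0.05,0,0,0,1.3,-0.3,0,0.05]
}}

```text
time_s: 28.77
position: [0.6374, 0.0021, 0.1343]
tool_rot: [0.991, 0.132, -0.0, -0.001]
ft_force: [-0.0, -1.1, -1.3]
grip_width: 0.0594
grip_force: 32.5
```

{"fn": "steer_hand", "kwargs": {
  "increments": [0,0,0,0,0,0,0.05,0,0,0,0,0,0,0.05,0,0,0,0,0,2,0.05,0,0,0,0,0,3,0.05,0,0,0,0,0,1.5,0.05,0,0,0,0,0,0.4,0.05,0,0,0,0,0,0,0.05,0,0,0,0,0,0,0.05,0,0,0,0,0,0,0.05]
}}

```text
time_s: 29.52
position: [0.636, -0.0005, 0.0694]
tool_rot: [0.991, 0.131, 0.002, 0.0]
ft_force: [-0.0, 0.2, -0.4]
grip_width: 0.0586
grip_force: 32.5
```

```bash
python3 -c "
from h import *
info(.636,.000,.0511)"
```

```text
29.5167 pos [ 6.36e-01 -5.00e-04  6.94e-02] yaw 0.2633 z [ 3.3e-03 -2.0e-04 -1.0e+00] w 0.05857285610582679 j [-0.05  0.22  1.4  -0.    1.52  1.25] F [-0.   0.2 -0.4]
go [ 0.     -0.0005  0.0183]
```

Scaled: 0.006 m is 0.6, 0.005 m is 0.5.

{"fn": "steer_hand", "kwargs": {
  "increments": [0,0,0,0,0,0.6,0.05,0,0,0,0,0,0.5,0.05,0,0,0,0,0,0.3,0.05,0,0,0,0,0,0.2,0.05,0,0,0,0,0,0.1,0.05,0,0,0,0,0,0.05,0.05,0,0,0,0,0,0,0.05,0,0,0,0,0,0,0.05]
}}

```text
time_s: 30.18
position: [0.6358, 0.0001, 0.0513]
tool_rot: [0.991, 0.132, 0.001, -0.0]
ft_force: [-2.7, 0.9, 7.1]
grip_width: 0.059
grip_force: 32.7
```

```bash
python3 -c "
from h import *
info(.636,.000,.0511)"
```

```text
30.1833 pos [6.358e-01 1.000e-04 5.130e-02] yaw 0.2641 z [ 1.7e-03  2.0e-04 -1.0e+00] w 0.0589805422181232 j [-0.05  0.23  1.42  0.    1.49  1.25] F [-2.7  0.9  7.1]
go [0.0002 0.0002 0.0002]
```

Scaled: -0.04 m is -4, -0.03 m is -3.

{"fn": "steer_hand", "kwargs": {
  "increments": [0,0,0,0,0,0,0.065,0,0,0,0,0,0,0.075,0,0,0,0,0,0,0.085,0,0,0,0,0,0,0.085,0,0,0,0,0,-1,0.085,0,0,0,0,0,-3,0.085,0,0,0,0,0,-4,0.085,0,0,0,0,0,-4,0.085,0,0,0,0,0,-4,0.085,0,0,0,-3,0,0,0.085,0,0,0,-4,0,0,0.085,0,0,0,-4,0,0,0.085]
}}

```text
time_s: 31.18
position: [0.5286, -0.029, 0.2111]
tool_rot: [0.991, 0.132, 0.001, 0.0]
ft_force: [-0.4, -1.0, 0.7]
grip_width: 0.0851
grip_force: 0.0
```

{"fn": "steer_hand", "kwargs": {
  "increments": [0,0,0,-4,0,0,0.085,0,0,0,-4,0,0,0.085,0,0,0,-4,0,0,0.085,0,0,0,-1,0,0,0.085,0,0,0,0,0,0,0.085,0,0,0,0,0,0,0.085]
}}

```text
time_s: 31.68
position: [0.4037, -0.0628, 0.2107]
tool_rot: [0.991, 0.131, 0.001, 0.0]
ft_force: [0.6, 1.0, 0.0]
grip_width: 0.0851
grip_force: 0.0
```

```bash
python3 -c "
from h import *
info()
a=manip.read_camera('scene')['frame'][130:290,110:450,::-1];b=manip.read_camera('top')['frame'][130:290,80:520,::-1]
a=cv2.resize(a,(760,358));b=cv2.resize(b,(660,240));b=np.pad(b,((0,0),(0,100),(0,0)))
cv2.imwrite('pics/end.png',np.vstack([a,b]))"
```

```text
31.6833 pos [ 0.4037 -0.0628  0.2107] yaw 0.263 z [ 2.8e-03 -4.0e-04 -1.0e+00] w 0.08506731465189851 j [-0.24 -0.44  1.76  0.    1.82  1.07] F [0.6 1.  0. ]
```

View pics/end.png

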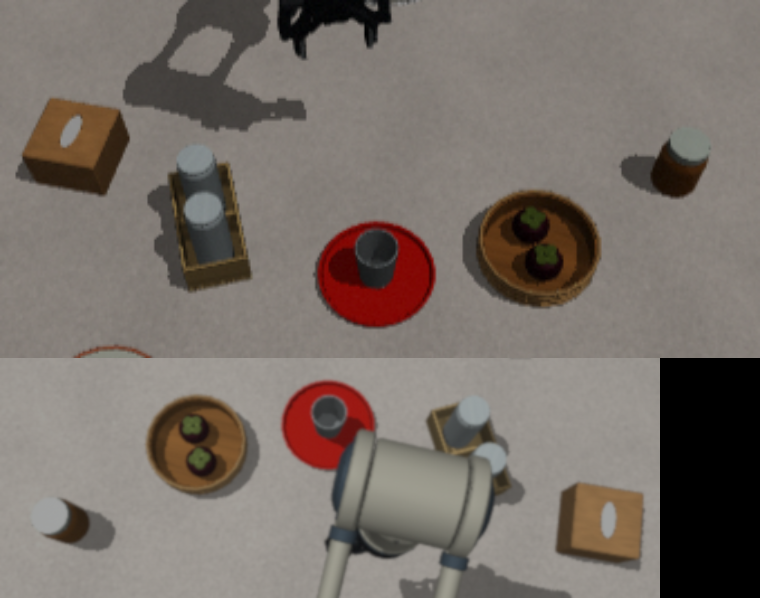

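The last picture shows a can in each bay of the carrier, both fruits upright on the basket floor, and the cup standing on the tray. The jar and tissue box have not moved, and the gripper is clear of everything.

```bash
python3 -c "
from cell import manip
print(manip.sign_off())"
```

```text
the job is handed in; nothing more can be done
None
```

The job is handed in after about 32 s of robot time: a can stands in each bay of the carrier, both fruits are on the basket floor and the cup is upright on the tray, with the jar and tissue box untouched.

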